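# Hold a blank home in the drilling jig with a push block

### The arm

A 6-joint arm with a two-finger parallel gripper is mounted at the origin on the work surface. World frame = base frame: x ahead of the robot, y to its left, z up, the work surface at z = 0. Lengths are in m, angles in rad, forces in N, time in s.
With the tool pointing down it reaches from about 0.325 to 0.9 m from the base axis. Payload 6.1 kg.
Tool frame: the origin (TCP) lies at the very end of the fingers, on their centre line; the grasp point (between the pads) lies 19 mm behind it; z points along the fingers, y is the line along which they close (so a half turn about z gives the same grasp; the last joint's range is limited). The gripper opens to 85 mm and grips with 20 to 120 N. Pads are 22 mm wide; open, the fingers measure 114 mm over their backs; the gripper's body (76 mm by 85 mm) begins 54 mm behind the grasp point. The pads swing forward as they close: fully open they stand 13 mm farther back than shut.
Start: joints at [-1.25, 0.22, 1.526, -0, 1.395, -0.126], TCP at [0.27, -0.564, 0.231] pointing down, gripper open.
Joint ranges: [-2.98, 2.98], [-0.91, 2.08], [0.09, 2.57], [-1.24, 4.39], [0.2, 2.65], [-2.68, 2.68]. Speed limits (rad/s): [2.57, 2.57, 3.01, 3.14, 3.14, 3.14].

### API

Orientations are given as [roll, pitch, yaw] about the fixed x, y, z axes, in that order (R = Rz(yaw) Ry(pitch) Rx(roll)).
In Python, from plant import robot gives the robot as it stands.
- The arm moves only by the shell command python3 -m jog 'ROWS' [FORCE]. ROWS is JSON, a list of rows, each a list of 3 entries, a list of its own where there are three numbers: the opening, from -1 (shut) to 1 (fully open), then the shift along the tool's x, y, z in units of 30 mm (1.0 is 30 mm), then the turn, a rotation vector about the tool's x, y, z in rad. A call has exactly 10 rows; each row is the pose to reach, as a shift and turn from the pose commanded when the call began, along the tool's axes at that moment; what a row does not reach only later rows make up. A row lasts 1/12 s, in which the tool goes at most 41.7 mm and 7.16 degrees, less where a joint would pass 70% of its speed; a pose out of reach is approached as far as the arm can. A call with a gripper value outside its range is refused whole. The fingers move at their own pace and stop on an object; FORCE is the grip in N (left out, the last holds). Time passes only in rows, so rows that repeat a pose let the fingers close, or fill a call up. It gives the time, the measured TCP pose, the force, the opening and the grip force at its end, in the units of the state.
- robot.observe(): the state, without advancing time (a new reading comes with each control period).
- robot.grab_frame(name): name is "scene" or "top"; returns a dict with "frame" (480x640x3 uint8, red, green, blue), "range_z" (480x640 float32, m along the optical axis (not along the pixel's ray), 0 where there is no reading), "fx", "fy", "cx", "cy" (pixels), "cam_to_world" (4x4, takes a point from camera to world coordinates). Camera axes: x right, y down, z forward; pixel columns grow to the right and rows downward; lengths in m; the calibration is good to about 2 mm. A picture is of the moment at which its call begins.
- robot.job_done(): hands the job in; it is judged then, once.
Trained networks look in the newest picture that a camera, given by its name, has taken for a name from the list of things; names that differ only in an ending like _2 or _b are one class to them, and where a whole thing is asked for, a point or a joint stands for the part that bears it (a point fixed in the world has none). Each returns a list of dicts, best first, with "p" (0 to 1); they miss things now and then, are a little off and sometimes report something else, mostly with a low value. They report only what shows in the picture. A call takes as long as a camera call. They do not tell look-alikes from the thing itself.
- robot.silhouettes(camera, thing): "pixels" (480x640 bool, what is visible of it).
- robot.mark_of(camera, thing): "position" ([x, y, z] in m, in world coordinates, good to about 4 mm: a listed point, or the origin of a listed thing).
The state is a dict: "t": time; "qpos": joint angles; "joint_vel": joint speeds; "joint_torque": joint torques, N m; "tool_pos": TCP position; "tool_rot": TCP orientation; "ft_force": force on the tool from outside, world axes, zero at the start; "torque": the same for the moment, N m; "grip_width": finger opening in m; "grip_force": force on a finger pad.
Only numpy, scipy, OpenCV 4.12 (cv2) and the standard library are available. Lean on these libraries where they do the work, as an engineer would, in place of code of your own. Each camera call takes 0.05 s, during which the arm holds its last target. There are 200 camera calls.

### The job

Pick up the wooden push block by its handle and with it slide the aluminium blank along the top of the jig until it is fully home, flat against both the fence and the stop block; keep the gripper itself off the blank and leave the pot, screwdriver and vee block alone. Then, with the push block's sole on the blank's top and its heel behind the blank's near long edge, push diagonally so that the blank is pressed firmly down and against the fence together (about 10 N each way), and finish while still holding that push.

Things in the scene. Friction and masses are not known exactly. Their poses are not given: they have to be found in the camera images.
- jig: Fixed drilling jig: blue cast base plate with a flat top, 240 (its x) x 280 (its y) mm, top surface 30 mm above the bench. Origin: centre of its underside on the bench; z up. It is turned up to 0.3 rad either way from facing straight ahead.
- fence: Fixed dark steel fence standing on the jig's top along its far side, 20 (its x) x 270 (its y) x 30 (z) mm, its distance from the jig's middle differing each time. Origin: centre of its underside, on the jig's top; same axes as the jig. The blank's long side goes against its near face, the plane x = -10 mm of its frame.
- stop: Fixed dark steel stop block on the jig's top, bolted against the fence at its left (+y) end, at a place along the fence that differs each time. 80 mm along x, 30 mm along y, 30 mm high. Origin: centre of its underside, on the jig's top; same axes as the jig. The blank's end goes against its -y face, the plane y = -15 mm of its frame; that face runs from the fence 80 mm back.
- blank: Loose aluminium blank, a flat bar 80 (its x) x 120 (its y) x 20 (its z) mm, 0.35 to 0.55 kg, lying on the jig's top a few cm short of the fence and of the stop and a little askew (up to 0.12 rad). Origin: centre of its underside. Home: its +x long side against the fence and its +y end against the stop, so its origin is at x = -50 mm in the fence's frame and y = -75 mm in the stop's frame.
- push_block: Loose wooden push block, 0.18 kg, on the wooden rest. Origin: middle of the edge where the flat sole meets the heel's front face; z up. Sole plate x -14..56, y -30..30, z 0..18 mm, the sole at z = 0. Heel: lip under the rear end, x -14..0, full width, 12 mm below the sole; its front face x = 0 looks to +x and pushes the work's edge. Upright handle on top: see handle.
- handle (a point): Grasp point on the push block's handle, an upright square wooden post 28 x 28 mm (sides along the block's x and y), from 18 to 78 mm above the sole. The point is on the post's axis, 20 mm ahead (+x) of the block's origin and 52 mm above the sole. Grasp from above on either pair of faces.
- rest: Fixed dark wooden block 60 (x) x 80 (y) x 30 (z) mm on the bench, to the left or right of the jig, that carries the push block with the heel hanging over its -x edge. Origin: centre of its underside.
- paste_pot: Bystander: round yellow pot with a dark wooden lid, 74 mm across, 42 mm high, on the bench on the other side of the jig. Origin: centre of its underside.
- screwdriver: Bystander: red-handled screwdriver 200 mm long lying on the bench beside the jig. Origin: underside of its middle; it lies along its x.
- vee_block: Bystander: steel vee block 60 x 60 x 45 mm on the bench beside the jig. Origin: centre of its underside.
Not all that is in view belongs to the job. Leave any pink or purple look-alike of the push_block alone.

How it is judged:
By the outcome, as a careful person would: the job done as asked, in the order asked, and still so for the second after the job is handed in, while the arm keeps its last pose, push and grip.
It also fails if it takes over 48 s, if anything falls off the work surface, if the arm or the gripper's body presses on something with over 40 N, if the wrist force passes 120 N, or if a joint passes its speed limit or range.

## Working session

There is one attempt and no reset: what is moved stays moved. The work goes in short steps, Python scripts to look and compute and a shell command to move; the robot and the scene stay as the last step left them, time stands still between calls to the robot, and variables do not carry over. Pictures are saved under pics/ and viewed, at most 10 in all, crops included, and the job is handed in when it is done.

```bash
mkdir -p pics; ls
python3 - <<'E'
from plant import robot
import cv2,numpy as np
s=robot.observe(); print(s['t'],s['tool_pos'],s['tool_rot'],s['grip_width'],s['ft_force'])
for c in ("scene","top"):
    f=robot.grab_frame(c); cv2.imwrite(f"pics/{c}0.png",f["frame"][:,:,::-1]); np.savez(f"/tmp/{c}0.npz",**f)
    print(c,np.round(f["cam_to_world"],3).tolist(),f["fx"])
    for n in ["jig","fence","stop","blank","push_block","handle","rest","paste_pot","screwdriver","vee_block"]:
        print(n,[(round(d["p"],2),np.round(d["position"],3).tolist()) for d in robot.mark_of(c,n)][:3])
E
```

```text
pics
0.0 [ 0.2698557  -0.56305742  0.2301851 ] [-3.13961636e+00 -2.68591847e-04  4.46768713e-01] 0.0855005074182697 [-0.6984367   0.38081794 -0.2562943 ]
scene [[0.009, 0.62, -0.784, 1.397], [1.0, -0.011, 0.003, -0.055], [-0.006, -0.784, -0.62, 0.806], [0.0, 0.0, 0.0, 1.0]] 601.1019831004088
jig [(0.64, [0.534, -0.024, -0.001])]
fence [(0.7, [0.61, -0.011, 0.035])]
stop [(0.8, [0.541, 0.076, 0.028])]
blank [(0.68, [0.527, -0.032, 0.032])]
push_block [(0.86, [0.546, -0.443, 0.032]), (0.85, [0.245, -0.318, 0.034]), (0.84, [0.39, -0.433, 0.034])]
handle [(0.95, [0.406, -0.312, 0.082]), (0.81, [0.277, -0.368, 0.02]), (0.71, [0.373, -0.489, 0.021])]
rest [(0.89, [0.421, -0.319, 0.0])]
paste_pot [(0.83, [0.455, 0.323, 0.003])]
screwdriver [(0.69, [0.646, -0.311, -0.001]), (0.3, [0.541, 0.074, 0.026])]
vee_block [(0.69, [0.639, 0.314, 0.002])]
top [[-0.007, -0.984, 0.18, 0.205], [-1.0, 0.008, 0.004, -0.051], [-0.006, -0.18, -0.984, 1.474], [0.0, 0.0, 0.0, 1.0]] 558.527496828407
jig []
fence [(0.63, [0.608, -0.012, 0.028]), (0.22, [0.428, -0.316, 0.003])]
stop [(0.95, [0.538, 0.076, 0.028]), (0.72, [0.391, -0.301, 0.03]), (0.49, [0.41, -0.312, 0.077])]
blank [(0.79, [0.52, -0.028, 0.031])]
push_block [(0.84, [0.386, -0.431, 0.036]), (0.76, [0.393, -0.305, 0.03]), (0.62, [0.245, -0.321, 0.033])]
handle [(0.93, [0.414, -0.314, 0.078]), (0.87, [0.371, -0.49, 0.019]), (0.81, [0.597, -0.433, 0.024])]
rest [(0.59, [0.428, -0.319, 0.002])]
paste_pot [(0.84, [0.452, 0.325, 0.001])]
screwdriver [(0.72, [0.65, -0.312, -0.006])]
vee_block [(0.77, [0.636, 0.318, -0.003]), (0.47, [0.45, 0.324, -0.0])]
```

View pics/top0.png

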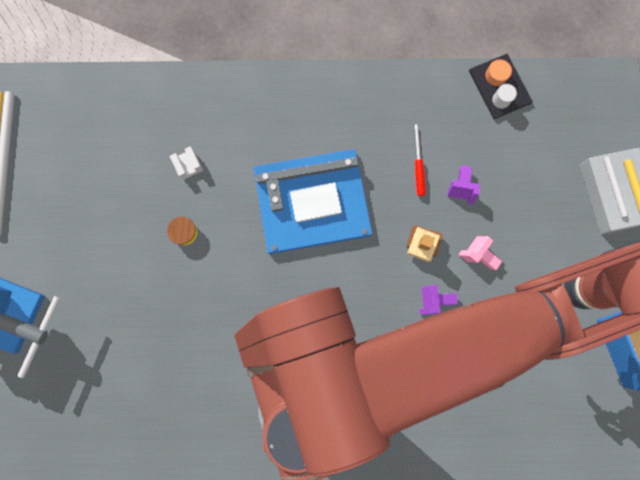

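View pics/scene0.png

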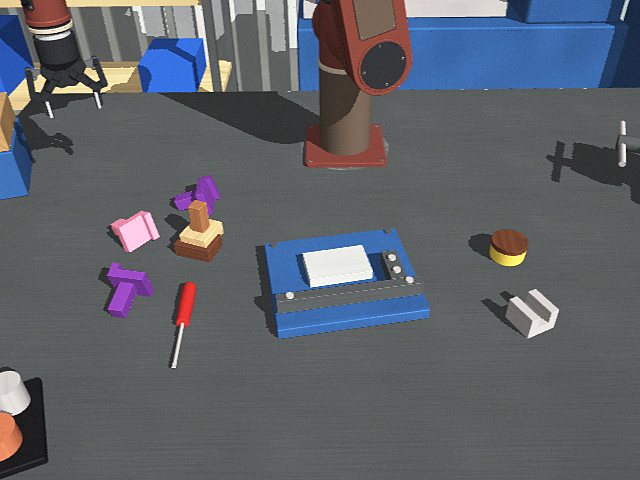

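The top view shows the wooden push block at about (424,243), the jig at (313,202) with its fence along the top edge (310,170), the stop at (275,193) and the blank at (316,202). The pink and purple look-alikes are to the right. Next I'll measure orientations from the top faces.

```bash
cat > h.py <<'E'
import numpy as np,cv2
from plant import robot
def world(f):
    v,u=np.mgrid[0:480,0:640]; z=f["range_z"]
    P=np.stack([(u-f["cx"])/f["fx"]*z,(v-f["cy"])/f["fy"]*z,z],-1)
    T=f["cam_to_world"]; return P@T[:3,:3].T+T[:3,3]
def rect(W,m,z0,tol=.006):
    k=m&(abs(W[...,2]-z0)<tol); 
    k=cv2.morphologyEx(k.astype(np.uint8),cv2.MORPH_OPEN,np.ones((2,2)))>0
    p=W[k]
    if len(p)<8: return None
    (c,s,a)=cv2.minAreaRect((p[:,:2]*1000).astype(np.float32))
    return len(p),np.round(c,1),np.round(s,1),round(a,1),round(float(np.median(p[:,2])),4)
E
python3 - <<'E'
from h import *
for c in ("scene","top"):
    f=robot.grab_frame(c); W=world(f)
    for n,z in [("jig",.03),("fence",.06),("stop",.06),("blank",.05),("push_block",.048),("push_block",.108),("rest",.03)]:
        for d in robot.silhouettes(c,n)[:4]:
            m=d["pixels"]; q=W[m]
            print(c,n,z,round(d["p"],2),np.round(np.median(q,0),3),rect(W,m,z))
E
```

```text
scene jig 0.03 0.63 [ 0.574 -0.032  0.028] (6581, array([877.6,  28.4]), array([1010.9,  295.4]), 7.2, 0.0289)
scene fence 0.06 0.85 [ 0.615 -0.012  0.054] (1392, array([929.2, -78.6]), array([252.2, 903.2]), 77.3, 0.0584)
scene stop 0.06 0.73 [0.544 0.071 0.059] (435, array([940.3,  26. ]), array([ 45. , 927.6]), 82.7, 0.0592)
scene stop 0.06 0.38 [0.471 0.316 0.039] None
scene blank 0.05 0.6 [ 0.536 -0.031  0.048] (1804, array([924.9,  -9.9]), array([940.4, 130.4]), 2.4, 0.0487)
scene push_block 0.048 0.93 [ 0.572 -0.423  0.034] (131, array([ 964.9, -262. ]), array([956.7,  66.9]), 21.6, 0.0452)
scene push_block 0.048 0.92 [ 0.422 -0.306  0.048] (455, array([ 872.9, -210.3]), array([1090.7,   85.3]), 12.0, 0.0464)
scene push_block 0.048 0.91 [ 0.275 -0.325  0.033] (94, array([ 235.3, -316.9]), array([ 22.9, 147. ]), 85.8, 0.0448)
scene push_block 0.048 0.82 [ 0.401 -0.449  0.035] (190, array([ 864.4, -283.3]), array([1157.6,   72.5]), 19.6, 0.0453)
scene push_block 0.108 0.93 [ 0.572 -0.423  0.034] None
scene push_block 0.108 0.92 [ 0.422 -0.306  0.048] (143, array([ 853.8, -203.1]
[... 838 characters left out ...]
0.406 -0.303  0.048] (384, array([ 409.5, -314.3]), array([65.5, 68.9]), 69.0, 0.0464)
top push_block 0.048 0.62 [ 0.559 -0.425  0.036] (62, array([ 547.3, -425.8]), array([81.5, 19.4]), 75.3, 0.0455)
top push_block 0.048 0.61 [ 0.27  -0.327  0.038] (44, array([ 266.8, -317.3]), array([12.7, 63.7]), 83.2, 0.0539)
top push_block 0.108 0.93 [ 0.384 -0.457  0.038] None
top push_block 0.108 0.9 [ 0.406 -0.303  0.048] (116, array([ 413.5, -317. ]), array([36.1, 38.2]), 70.1, 0.1057)
top push_block 0.108 0.62 [ 0.559 -0.425  0.036] None
top push_block 0.108 0.61 [ 0.27  -0.327  0.038] None
top rest 0.03 0.56 [ 0.43  -0.338  0.028] (161, array([ 346.7, -196.1]), array([ 93.1, 395.2]), 31.1, 0.0283)
```

```bash
cat >> h.py <<'E'
def plane(f,z):
    v,u=np.mgrid[0:480,0:640]; T=f["cam_to_world"]
    d=np.stack([(u-f["cx"])/f["fx"],(v-f["cy"])/f["fy"],np.ones_like(u)],-1)@T[:3,:3].T
    return (T[:3,3]+d*((z-T[2,3])/d[...,2])[...,None])[...,:2]
def top(f,W,m,z0,tol=.006):
    k=(m&(abs(W[...,2]-z0+.001)<tol)).astype(np.uint8)
    k=cv2.morphologyEx(k,cv2.MORPH_CLOSE,np.ones((3,3)))
    n,l,s,_=cv2.connectedComponentsWithStats(k,connectivity=4); i=1+s[1:,4].argmax()
    p=plane(f,z0)[l==i]*1000; c,s,a=cv2.minAreaRect(p.astype(np.float32))
    mu=p.mean(0); w,V=np.linalg.eigh(np.cov(p.T)); 
    return len(p),np.round(c,1),np.round(s,1),round(a,1),"mean",np.round(mu,1),"maj",round(np.degrees(np.arctan2(V[1,1],V[0,1]))%180,1)
E
python3 - <<'E'
from h import *
for c in ("scene","top"):
    f=robot.grab_frame(c); W=world(f)
    for n,z in [("jig",.03),("fence",.06),("stop",.06),("blank",.05),("push_block",.048),("push_block",.108),("rest",.03)]:
        for d in robot.silhouettes(c,n)[:4]:
            m=d["pixels"]
            if n=="push_block" and np.hypot(*(np.median(W[m],0)[:2]-[.41,-.31]))>.05: continue
            try: print(c,n,z,round(d["p"],2),*top(f,W,m,z))
            except Exception as e: print(c,n,e)
E
```

```text
scene jig 0.03 0.96 6663 [539.8 -21.9] [245.  277.9] 9.7 mean [543.9 -32.6] maj 105.5
scene fence 0.06 0.85 1499 [614.   -8.5] [ 28.4 269.5] 10.2 mean [614.  -10.6] maj 100.0
scene fence 0.06 0.74 3 [513.3  54. ] [0. 6.] 85.4 mean [513.3  54. ] maj 175.4
scene stop 0.06 0.92 460 [545.3  74.4] [79.8 32.4] 8.8 mean [546.7  74.7] maj 9.4
scene stop 0.06 0.25 1513 [614.3  -8.9] [ 28.6 268.6] 9.5 mean [614.2 -12.2] maj 99.8
scene blank attempt to get argmax of an empty sequence
scene blank 0.05 0.56 1870 [529.3 -31. ] [ 87.7 120.9] 11.6 mean [530.  -31.4] maj 102.5
scene push_block 0.048 0.81 499 [ 417.6 -309.5] [63.3 77.9] 69.6 mean [ 426.  -307.2] maj 125.7
scene push_block 0.108 0.81 152 [ 416.4 -308.3] [31.7 33.4] 67.4 mean [ 416.2 -308.8] maj 7.3
scene rest 0.03 0.57 297 [ 431.4 -316. ] [84.4 63.9] 74.0 mean [ 446.2 -312. ] maj 93.9
top jig 0.03 0.86 5278 [508.6 -24.9] [187.9 277.2] 9.3 mean [499.2 -31.4] maj 104.3
top fence 0.06 0.75 817 [609.2  -7.9] [ 22.6 269.3] 10.0 mean [609.   -6.6] maj 99.8
top fence 0.06 0.46 5 [624.4 -38.6] [10.5  0. ] 89.5 mean [624.4 -38.6] maj 89.5
top fence attempt to get argmax of an empty sequence
top stop 0.06 0.86 344 [543.3  76.3] [81.7 29.5] 9.8 mean [543.2  76.3] maj 9.6
top blank 0.05 0.95 1358 [524.3 -29.6] [ 81.3 118.7] 11.2 mean [524.  -29.8] maj 101.7
top blank 0.05 0.65 435 [ 411.9 -308.3] [60.2 70.4] 68.5 mean [ 409.6 -305.3] maj 168.8
top push_block 0.048 0.86 448 [ 412.  -308.7] [60.2 70.8] 67.8 mean [ 409.7 -306. ] maj 166.0
top push_block 0.108 0.86 129 [ 411.2 -308.3] [28.  28.1] 67.3 mean [ 411.1 -308.2] maj 140.9
top rest 0.03 0.64 104 [ 422.1 -347.6] [65.1 33.9] 9.3 mean [ 422.6 -347. ] maj 178.8
```

```bash
cat > go.py <<'E'
import sys
from h import *
from scipy.spatial.transform import Rotation as R
# usage: go.py x y z yawdeg -> shift (units) and turn in tool axes
x,y,z,yaw=map(float,sys.argv[1:5]); s=robot.observe()
R0=R.from_euler('xyz',s['tool_rot']); R1=R.from_euler('xyz',[180,0,yaw],degrees=True)
print(np.round(R0.inv().apply(np.array([x,y,z])-s['tool_pos'])/.03,3),np.round((R0.inv()*R1).as_rotvec(),3), 't',s['t'])
E
python3 go.py .413 -.308 .14 67.8
```

```text
[ 7.979 -5.625  3.043] [ 0.    -0.    -0.736] t 2.7
```

```bash
python3 -m jog '[[1,[1.0,-0.7,0],[0,0,-0.1]],[1,[2,-1.4,0],[0,0,-0.2]],[1,[3,-2.1,0.5],[0,0,-0.3]],[1,[4,-2.8,1],[0,0,-0.4]],[1,[5,-3.5,1.5],[0,0,-0.5]],[1,[6,-4.2,2],[0,0,-0.6]],[1,[7,-4.9,2.5],[0,0,-0.7]],[1,[7.98,-5.62,3.04],[0,0,-0.736]],[1,[7.98,-5.62,3.04],[0,0,-0.736]],[1,[7.98,-5.62,3.04],[0,0,-0.736]]]' 100
python3 - <<'E'
from h import *
for c in ("scene","top"):
    f=robot.grab_frame(c); cv2.imwrite(f"pics/{c}1.png",f["frame"][:,:,::-1])
    print([(round(d["p"],2),np.round(d["position"],3)) for d in robot.mark_of(c,"handle")][:3])
E
python3 go.py .413 -.308 .063 67.8
```

```text
t: 3.53
tool_pos: [0.4133, -0.3059, 0.1391]
tool_rot: [-3.139, -0.001, 1.186]
ft_force: [-0.2, -0.4, -0.0]
grip_width: 0.0854
grip_force: 0.0
[(0.92, array([ 0.274, -0.367,  0.021])), (0.86, array([ 0.595, -0.43 ,  0.02 ])), (0.64, array([ 0.409, -0.313,  0.084]))]
[(0.93, array([ 0.27 , -0.368,  0.021])), (0.77, array([ 0.414, -0.312,  0.081])), (0.62, array([ 0.598, -0.432,  0.025]))]
[ 0.056 -0.032  2.604] [ 0.002  0.001 -0.002] t 3.7333
```

```bash
cd pics; python3 -c "
import cv2
i=cv2.imread('scene1.png')[120:320,80:360]; cv2.imwrite('c1.png',cv2.resize(i,None,fx=2.8,fy=2.8))"
```

```text
(no output)
```

View pics/c1.png

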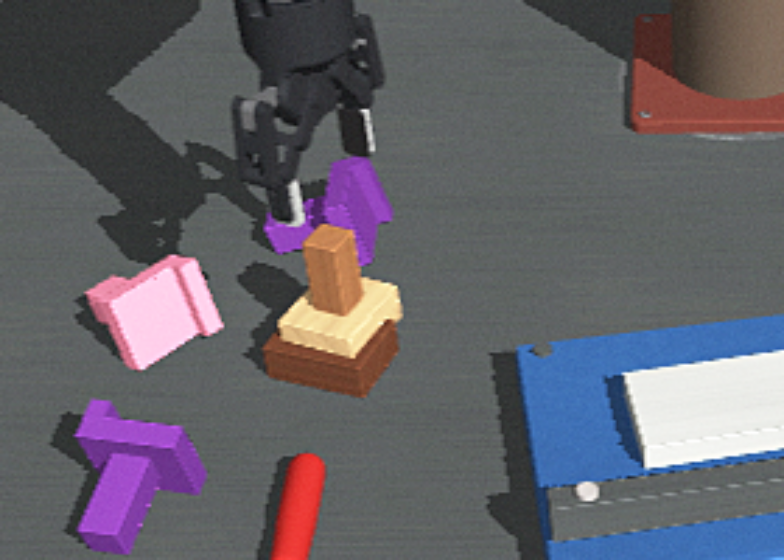

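The crop shows the fingers straddling the handle (about (330,240)), and the heel hanging off the far end of the rest. The pose is consistent, so I'll descend and grip.

```bash
python3 -m jog '[[1,[0.05,-0.03,0.6],[0,0,0]],[1,[0.05,-0.03,1.2],[0,0,0]],[1,[0.05,-0.03,1.8],[0,0,0]],[1,[0.05,-0.03,2.3],[0,0,0]],[1,[0.05,-0.03,2.57],[0,0,0]],[-1,[0.05,-0.03,2.57],[0,0,0]],[-1,[0.05,-0.03,2.57],[0,0,0]],[-1,[0.05,-0.03,2.57],[0,0,0]],[-1,[0.05,-0.03,2.57],[0,0,0]],[-1,[0.05,-0.03,2.57],[0,0,0]]]' 100
python3 -m jog '[[-1,[0,0,0],[0,0,0]],[-1,[0,0,0],[0,0,0]],[-1,[0,0,-0.3],[0,0,0]],[-1,[0,0,-0.6],[0,0,0]],[-1,[0,0,-1],[0,0,0]],[-1,[0,0,-1.4],[0,0,0]],[-1,[0,0,-1.8],[0,0,0]],[-1,[0,0,-2.2],[0,0,0]],[-1,[0,0,-2.4],[0,0,0]],[-1,[0,0,-2.4],[0,0,0]]]'
python3 - <<'E'
from h import *
for c in ("scene","top"):
    f=robot.grab_frame(c); W=world(f); P=robot.observe()['tool_pos']
    for d in robot.silhouettes(c,"push_block")[:4]:
        q=W[d["pixels"]]; 
        if np.hypot(*(np.median(q,0)[:2]-P[:2]))<.05:
            z=np.median(q[:,2]); print(c,d["p"],np.median(q,0),top(f,W,d["pixels"],P[2]-.015+.001))
    print([(round(d["p"],2),np.round(d["position"],3)) for d in robot.mark_of(c,"push_block")][:4])
print(robot.observe()['tool_pos'])
E
```

```text
t: 4.57
tool_pos: [0.4135, -0.3072, 0.0645]
tool_rot: [3.14, 0.001, 1.183]
ft_force: [-1.6, 1.2, 4.8]
grip_width: 0.0272
grip_force: 98.6
t: 5.4
tool_pos: [0.4139, -0.3075, 0.1375]
tool_rot: [3.138, 0.002, 1.183]
ft_force: [-0.0, 0.5, -1.1]
grip_width: 0.0269
grip_force: 98.4
scene 0.63 [ 0.42445284 -0.30004065  0.11944857] (522, array([ 421.8, -309.3]), array([64.4, 77.5]), 68.4, 'mean', array([ 429.2, -308. ]), 'maj', np.float64(123.4))
[(0.79, array([ 0.393, -0.305,  0.1  ])), (0.75, array([ 0.244, -0.315,  0.033])), (0.74, array([ 0.546, -0.443,  0.036])), (0.7, array([ 0.39 , -0.435,  0.037]))]
top 0.59 [ 0.40779469 -0.28922192  0.11719467] (122, array([ 420. , -288.6]), array([18.4, 56. ]), 69.8, 'mean', array([ 415.7, -285.7]), 'maj', np.float64(168.4))
[(0.95, array([ 0.388, -0.431,  0.031])), (0.77, array([ 0.394, -0.301,  0.099])), (0.76, array([ 0.545, -0.438,  0.036])), (0.74, array([ 0.248, -0.318,  0.036]))]
[ 0.41233589 -0.30595186  0.13407328]
```

```bash
python3 go.py .4885 -.0365 .135 99.9
```

```text
[ 9.275 -1.049 -0.023] [-0.001 -0.001 -0.561] t 5.7
```

```bash
python3 -m jog '[[-1,[1,-0.1,0],[0,0,-0.06]],[-1,[2,-0.2,0],[0,0,-0.12]],[-1,[3.1,-0.3,0],[0,0,-0.18]],[-1,[4.2,-0.4,0],[0,0,-0.25]],[-1,[5.3,-0.5,0],[0,0,-0.32]],[-1,[6.4,-0.7,0],[0,0,-0.39]],[-1,[7.5,-0.8,0],[0,0,-0.46]],[-1,[8.6,-1,0],[0,0,-0.53]],[-1,[9.27,-1.05,0],[0,0,-0.56]],[-1,[9.27,-1.05,0],[0,0,-0.56]]]'
python3 go.py .4885 -.0365 .087 99.9
python3 - <<'E'
from h import *
for c in ("scene",):
    f=robot.grab_frame(c); cv2.imwrite(f"pics/{c}2.png",cv2.resize(f["frame"][160:360,200:480,::-1],None,fx=2.8,fy=2.8))
E
```

```text
t: 6.53
tool_pos: [0.4891, -0.0335, 0.1345]
tool_rot: [-3.141, -0.002, 1.748]
ft_force: [0.3, -0.2, -1.7]
grip_width: 0.0269
grip_force: 98.6
[-0.098 -0.039  1.582] [-0.    -0.002  0.004] t 6.5333
```

View pics/scene2.png

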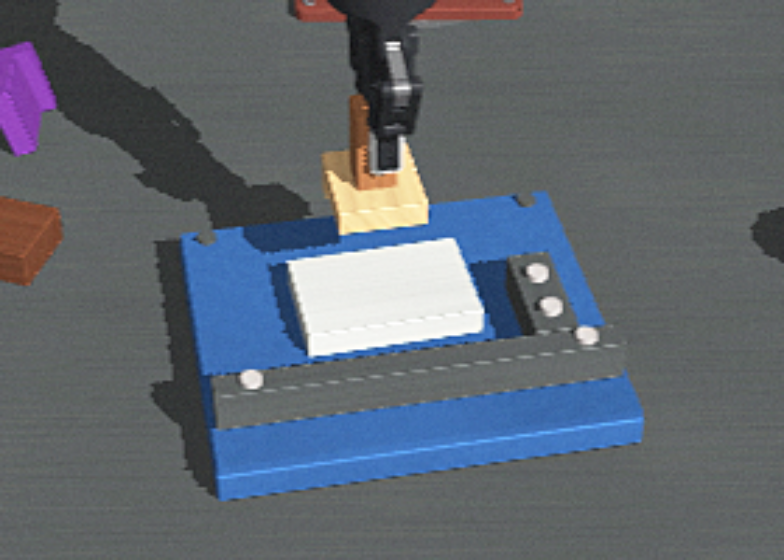

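The picture shows the sole above and behind the blank (380,215), clear of the fence and square to it. Next: descend and push toward the fence.

```bash
python3 -m jog '[[-1,[-0.1,0,0.5],[0,0,0]],[-1,[-0.1,0,1.0],[0,0,0]],[-1,[-0.1,0,1.4],[0,0,0]],[-1,[-0.1,0,1.58],[0,0,0]],[-1,[-0.1,0,1.58],[0,0,0]],[-1,[-0.1,0.2,1.58],[0,0,0]],[-1,[-0.1,0.4,1.58],[0,0,0]],[-1,[-0.1,0.6,1.58],[0,0,0]],[-1,[-0.1,0.8,1.58],[0,0,0]],[-1,[-0.1,1.0,1.58],[0,0,0]]]'
python3 -m jog '[[-1,[0,0.1,0],[0,0,0]],[-1,[0,0.2,0],[0,0,0]],[-1,[0,0.3,0],[0,0,0]],[-1,[0,0.4,0],[0,0,0]],[-1,[0,0.48,0],[0,0,0]],[-1,[0,0.56,0],[0,0,0]],[-1,[0,0.62,0],[0,0,0]],[-1,[0,0.66,0],[0,0,0]],[-1,[0,0.7,0],[0,0,0]],[-1,[0,0.7,0],[0,0,0]]]'
python3 - <<'E'
from h import *
s=robot.observe();c,d=np.cos(np.radians(9.9)),np.sin(np.radians(9.9)); p=s['tool_pos']; print('ex,ey',p[0]*c+p[1]*d,-p[0]*d+p[1]*c)
for cam in ("scene","top"):
    f=robot.grab_frame(cam); W=world(f)
    for n,z in (("blank",.05),("fence",.06)):
        for q in robot.silhouettes(cam,n)[:1]: print(cam,n,top(f,W,q["pixels"],z))
E
```

```text
t: 7.42
tool_pos: [0.5196, -0.0349, 0.088]
tool_rot: [-3.141, 0.0, 1.743]
ft_force: [-1.9, -0.5, -1.0]
grip_width: 0.0266
grip_force: 99.1
t: 8.25
tool_pos: [0.5399, -0.0312, 0.0875]
tool_rot: [3.141, -0.0, 1.743]
ft_force: [-0.7, -0.1, -2.3]
grip_width: 0.027
grip_force: 99.1
ex,ey 0.5264600579168885 -0.12359235821343927
scene blank (1002, array([556.8, -26.6]), array([ 70.7, 120.6]), 9.9, 'mean', array([563.2, -24.6]), 'maj', np.float64(101.5))
scene fence (1512, array([613.1,  -8.7]), array([ 29.9, 269.4]), 9.6, 'mean', array([613.9, -11. ]), 'maj', np.float64(99.8))
top blank (238, array([559.1,  22. ]), array([69.1, 32.4]), 30.7, 'mean', array([559.5,  20.3]), 'maj', np.float64(28.2))
top fence (114, array([ 628.9, -120. ]), array([20.8, 41.4]), 11.2, 'mean', array([ 628.4, -121.1]), 'maj', np.float64(105.3))
```

Nearly at the fence with no contact force yet. I'll push a little more in small steps.

```bash
python3 -m jog '[[-1,[0,0.05,0],[0,0,0]],[-1,[0,0.05,0],[0,0,0]],[-1,[0,0.1,0],[0,0,0]],[-1,[0,0.1,0],[0,0,0]],[-1,[0,0.15,0],[0,0,0]],[-1,[0,0.15,0],[0,0,0]],[-1,[0,0.2,0],[0,0,0]],[-1,[0,0.2,0],[0,0,0]],[-1,[0,0.2,0],[0,0,0]],[-1,[0,0.2,0],[0,0,0]]]'
python3 - <<'E'
from h import *
f=robot.grab_frame("scene"); cv2.imwrite("pics/scene3.png",cv2.resize(f["frame"][160:360,200:480,::-1],None,fx=2.8,fy=2.8))
E
```

```text
t: 9.38
tool_pos: [0.542, -0.0307, 0.0866]
tool_rot: [-3.133, -0.001, 1.743]
ft_force: [-12.0, -4.1, 4.3]
grip_width: 0.0271
grip_force: 100.2
```

View pics/scene3.png

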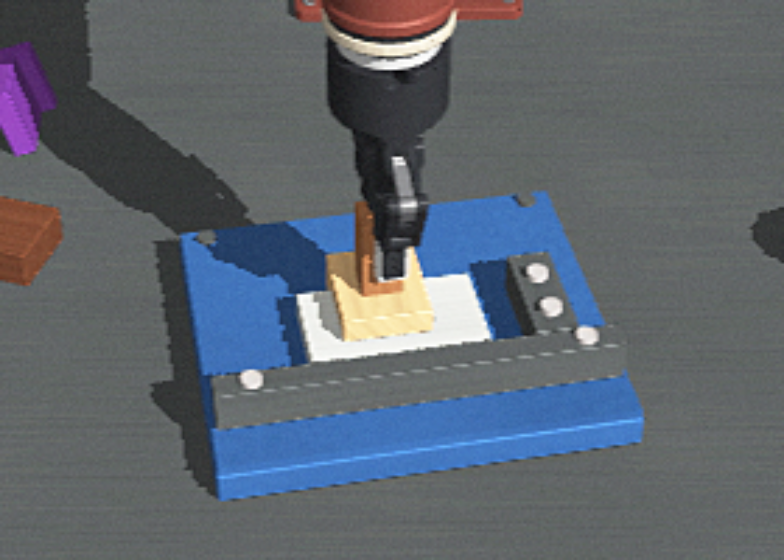

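Blank is against the fence (edge at crop y≈360), with a gap of about 20 mm to the stop (crop x≈490 to 512). Next: lift, turn 90° and push along the fence from the blank's other end.

```bash
python3 -m jog '[[-1,[0,-0.2,0],[0,0,0]],[-1,[0,-0.4,0],[0,0,0]],[-1,[0,-0.4,-0.7],[0,0,0]],[-1,[-0.3,-0.4,-1.4],[0,0,-0.05]],[-1,[-0.8,-0.4,-1.6],[0,0,-0.17]],[-1,[-1.3,-0.2,-1.6],[0,0,-0.29]],[-1,[-1.9,0,-1.6],[0,0,-0.41]],[-1,[-1.9,0.2,-1.6],[0,0,-0.53]],[-1,[-1.9,0.3,-1.6],[0,0,-0.65]],[-1,[-1.9,0.3,-1.6],[0,0,-0.77]]]'
python3 go.py .565 -.084 .135 189.9
```

```text
t: 10.27
tool_pos: [0.5653, -0.0853, 0.1361]
tool_rot: [3.14, 0.002, 2.518]
ft_force: [-1.2, 0.2, -3.0]
grip_width: 0.0268
grip_force: 99.6
[0.035 0.029 0.036] [ 0.     0.003 -0.796] t 10.2667
```

```bash
python3 -m jog '[[-1,[0.03,0.03,0],[0,0,-0.12]],[-1,[0.03,0.03,0],[0,0,-0.24]],[-1,[0.03,0.03,0],[0,0,-0.36]],[-1,[0.03,0.03,0],[0,0,-0.48]],[-1,[0.03,0.03,0],[0,0,-0.6]],[-1,[0.03,0.03,0],[0,0,-0.7]],[-1,[0.03,0.03,0],[0,0,-0.796]],[-1,[0.03,0.03,0],[0,0,-0.796]],[-1,[0.03,0.03,0],[0,0,-0.796]],[-1,[0.03,0.03,0],[0,0,-0.796]]]'
python3 go.py .565 -.084 .087 189.9
python3 - <<'E'
from h import *
f=robot.grab_frame("scene"); W=world(f); cv2.imwrite("pics/scene4.png",cv2.resize(f["frame"][160:360,200:480,::-1],None,fx=2.8,fy=2.8))
for n,z in (("blank",.05),("fence",.06),("stop",.06)):
    for q in robot.silhouettes("scene",n)[:1]: print(n,top(f,W,q["pixels"],z))
E
```

```text
t: 11.1
tool_pos: [0.5642, -0.0837, 0.1358]
tool_rot: [-3.141, 0.001, -2.977]
ft_force: [0.2, -0.5, -1.3]
grip_width: 0.0267
grip_force: 99.5
[-0.023 -0.015  1.627] [-0.     0.001 -0.008] t 11.1
blank (1487, array([557.5, -26.3]), array([ 69.2, 120.4]), 9.8, 'mean', array([559.9, -24.1]), 'maj', np.float64(105.0))
fence (1517, array([614.6,  -8.6]), array([ 29.6, 269.7]), 9.6, 'mean', array([614.1, -11.8]), 'maj', np.float64(99.8))
stop (474, array([545.2,  74.5]), array([80.9, 31.7]), 9.4, 'mean', array([546.2,  74.8]), 'maj', np.float64(9.1))
```

View pics/scene4.png

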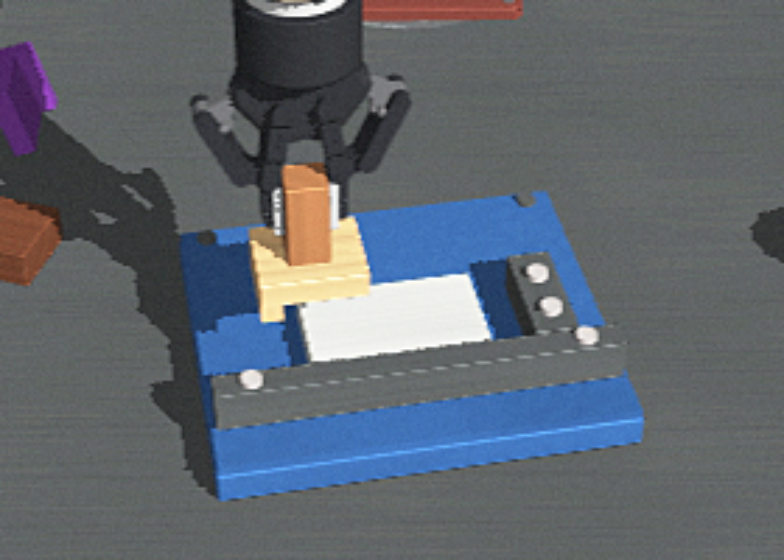

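The block hangs left of the blank (310,250), heel behind the blank's -y end. I'll descend and push toward the stop.

```bash
python3 -m jog '[[-1,[0,0,0.6],[0,0,0]],[-1,[0,0,1.2],[0,0,0]],[-1,[0,0,1.6],[0,0,0]],[-1,[0,0.15,1.6],[0,0,0]],[-1,[0,0.35,1.6],[0,0,0]],[-1,[0,0.55,1.6],[0,0,0]],[-1,[0,0.75,1.6],[0,0,0]],[-1,[0,0.95,1.6],[0,0,0]],[-1,[0,1.1,1.6],[0,0,0]],[-1,[0,1.2,1.6],[0,0,0]]]'
python3 -m jog '[[-1,[0,0.08,0],[0,0,0]],[-1,[0,0.14,0],[0,0,0]],[-1,[0,0.2,0],[0,0,0]],[-1,[0,0.25,0],[0,0,0]],[-1,[0,0.3,0],[0,0,0]],[-1,[0,0.35,0],[0,0,0]],[-1,[0,0.4,0],[0,0,0]],[-1,[0,0.4,0],[0,0,0]],[-1,[0,0.4,0],[0,0,0]],[-1,[0,0.4,0],[0,0,0]]]'
```

```text
t: 12.13
tool_pos: [0.5581, -0.0477, 0.0881]
tool_rot: [-3.141, 0.001, -2.974]
ft_force: [0.1, -3.0, -0.6]
grip_width: 0.0265
grip_force: 99.6
t: 12.97
tool_pos: [0.5569, -0.0391, 0.0879]
tool_rot: [-3.137, 0.001, -2.974]
ft_force: [1.9, -12.1, -3.6]
grip_width: 0.0266
grip_force: 99.9
```

```bash
python3 -m jog '[[-1,[0,-0.2,0],[0,0,0]],[-1,[0,-0.4,0],[0,0,0]],[-1,[0,-0.4,-0.7],[0,0,0]],[-1,[0,-0.4,-1.4],[0,0,0.05]],[-1,[0.3,0,-1.6],[0,0,0.17]],[-1,[0.6,0.4,-1.6],[0,0,0.29]],[-1,[0.9,0.8,-1.6],[0,0,0.41]],[-1,[1.2,1.2,-1.6],[0,0,0.53]],[-1,[1.2,1.4,-1.6],[0,0,0.65]],[-1,[1.2,1.4,-1.6],[0,0,0.77]]]'
python3 go.py .513 -.002 .135 99.7
```

```text
t: 13.8
tool_pos: [0.5124, 0.0009, 0.1352]
tool_rot: [3.141, -0.002, 2.534]
ft_force: [-0.2, -0.5, -1.7]
grip_width: 0.0268
grip_force: 100.2
[-0.071 -0.068  0.007] [ 0.    -0.002  0.794] t 13.8
```

```bash
python3 -m jog '[[-1,[-0.07,-0.07,0],[0,0,0.12]],[-1,[-0.07,-0.07,0],[0,0,0.24]],[-1,[-0.07,-0.07,0],[0,0,0.36]],[-1,[-0.07,-0.07,0],[0,0,0.48]],[-1,[-0.07,-0.07,0],[0,0,0.6]],[-1,[-0.07,-0.07,0],[0,0,0.7]],[-1,[-0.07,-0.07,0],[0,0,0.794]],[-1,[-0.07,-0.07,0],[0,0,0.794]],[-1,[-0.07,-0.07,0],[0,0,0.794]],[-1,[-0.07,-0.07,0],[0,0,0.794]]]'
python3 go.py .513 -.002 .088 99.8
python3 - <<'E'
from h import *
f=robot.grab_frame("scene"); W=world(f); cv2.imwrite("pics/scene5.png",cv2.resize(f["frame"][160:360,200:480,::-1],None,fx=2.8,fy=2.8))
for n,z in (("blank",.05),("fence",.06),("stop",.06)):
    for q in robot.silhouettes("scene",n)[:1]: print(n,top(f,W,q["pixels"],z))
E
```

```text
t: 14.63
tool_pos: [0.5139, -0.0036, 0.1355]
tool_rot: [-3.141, -0.001, 1.747]
ft_force: [0.1, 0.7, -1.6]
grip_width: 0.0268
grip_force: 100.2
[ 0.056 -0.021  1.582] [-0.    -0.001  0.006] t 14.6333
blank (1524, array([5.527e+02, 5.000e-01]), array([ 69.2, 120.2]), 9.7, 'mean', array([5.54e+02, 3.00e-01]), 'maj', np.float64(100.6))Traceback (most recent call last):
  File "<stdin>", line 4, in <module>
  File "h.py", line 21, in top
    n,l,s,_=cv2.connectedComponentsWithStats(k,connectivity=4); i=1+s[1:,4].argmax()
                                                                    ~~~~~~~~~~~~~~^^
ValueError: attempt to get argmax of an empty sequence
```

View pics/scene5.png

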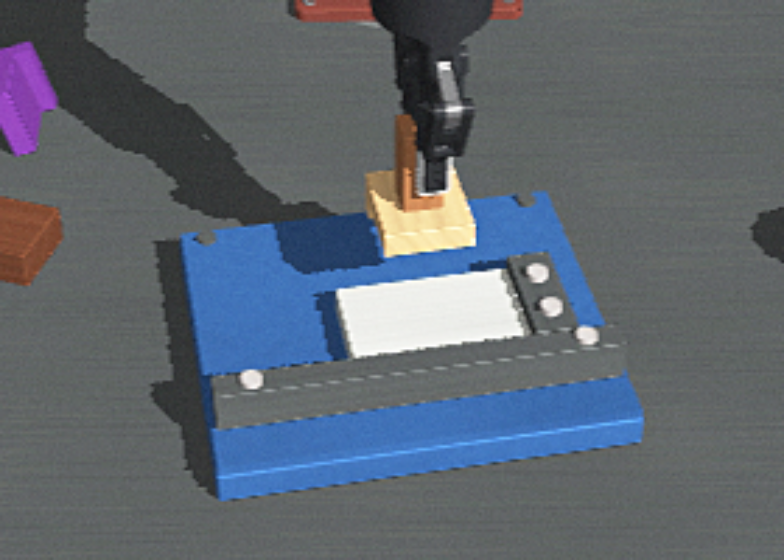

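The blank sits flush against the fence and the stop ((525,300) in the crop). Next: lower behind the near edge and bring the heel up to it.

```bash
python3 -m jog '[[-1,[0.05,0,0.6],[0,0,0]],[-1,[0.05,0,1.2],[0,0,0]],[-1,[0.05,0,1.58],[0,0,0]],[-1,[0.05,0.15,1.58],[0,0,0]],[-1,[0.05,0.3,1.58],[0,0,0]],[-1,[0.05,0.45,1.58],[0,0,0]],[-1,[0.05,0.6,1.58],[0,0,0]],[-1,[0.05,0.7,1.58],[0,0,0]],[-1,[0.05,0.75,1.58],[0,0,0]],[-1,[0.05,0.75,1.58],[0,0,0]]]'
python3 -m jog '[[-1,[0,0.05,0],[0,0,0]],[-1,[0,0.1,0],[0,0,0]],[-1,[0,0.13,0.03],[0,0,0]],[-1,[0,0.13,0.06],[0,0,0]],[-1,[0,0.15,0.08],[0,0,0]],[-1,[0,0.15,0.1],[0,0,0]],[-1,[0,0.15,0.12],[0,0,0]],[-1,[0,0.15,0.12],[0,0,0]],[-1,[0,0.15,0.12],[0,0,0]],[-1,[0,0.15,0.12],[0,0,0]]]'
```

```text
t: 15.62
tool_pos: [0.5359, 0.0015, 0.0883]
tool_rot: [-3.141, 0.0, 1.745]
ft_force: [-1.1, -0.5, -0.3]
grip_width: 0.0268
grip_force: 100.4
t: 16.45
tool_pos: [0.5364, 0.002, 0.0848]
tool_rot: [-3.132, -0.001, 1.745]
ft_force: [-17.8, -2.4, 15.0]
grip_width: 0.0268
grip_force: 102.6
```

Both forces are too high (about 18 and 17 N), so I'll ease them toward 10–11 N.

```bash
python3 -m jog '[[-1,[0,-0.03,-0.02],[0,0,0]],[-1,[0,-0.05,-0.03],[0,0,0]],[-1,[0,-0.05,-0.03],[0,0,0]],[-1,[0,-0.05,-0.03],[0,0,0]],[-1,[0,-0.05,-0.03],[0,0,0]],[-1,[0,-0.05,-0.03],[0,0,0]],[-1,[0,-0.05,-0.03],[0,0,0]],[-1,[0,-0.05,-0.03],[0,0,0]],[-1,[0,-0.05,-0.03],[0,0,0]],[-1,[0,-0.05,-0.03],[0,0,0]]]'
```

```text
t: 17.28
tool_pos: [0.5362, 0.002, 0.0848]
tool_rot: [-3.136, -0.001, 1.745]
ft_force: [-8.9, -0.6, 2.8]
grip_width: 0.0269
grip_force: 100.7
```

```bash
python3 -m jog '[[-1,[0,0.01,0.02],[0,0,0]],[-1,[0,0.01,0.02],[0,0,0]],[-1,[0,0.01,0.02],[0,0,0]],[-1,[0,0.01,0.02],[0,0,0]],[-1,[0,0.01,0.02],[0,0,0]],[-1,[0,0.01,0.02],[0,0,0]],[-1,[0,0.01,0.02],[0,0,0]],[-1,[0,0.01,0.02],[0,0,0]],[-1,[0,0.01,0.02],[0,0,0]],[-1,[0,0.01,0.02],[0,0,0]]]'
python3 - <<'E'
from h import *
F=[]
for i in range(4):
    f=robot.grab_frame("scene" if i%2==0 else "top"); F.append(robot.observe()['ft_force'])
    if i==0: g=f; W=world(f); q=robot.silhouettes("scene","blank"); q and print(top(f,W,q[0]["pixels"],.05))
print(np.round(np.mean(F,0),1),np.round(np.std(F,0),1))
cv2.imwrite("pics/scene6.png",cv2.resize(g["frame"][200:350,250:450,::-1],None,fx=4,fy=4))
E
```

```text
t: 18.12
tool_pos: [0.5362, 0.002, 0.0847]
tool_rot: [-3.135, -0.001, 1.745]
ft_force: [-12.6, -3.2, 9.1]
grip_width: 0.027
grip_force: 101.5
(930, array([552.9,   0.6]), array([ 69.2, 121.2]), 9.6, 'mean', array([560. ,  -1.2]), 'maj', np.float64(98.7))
[-12.9  -1.5   8.1] [0.3 0.2 0.6]
```

View pics/scene6.png

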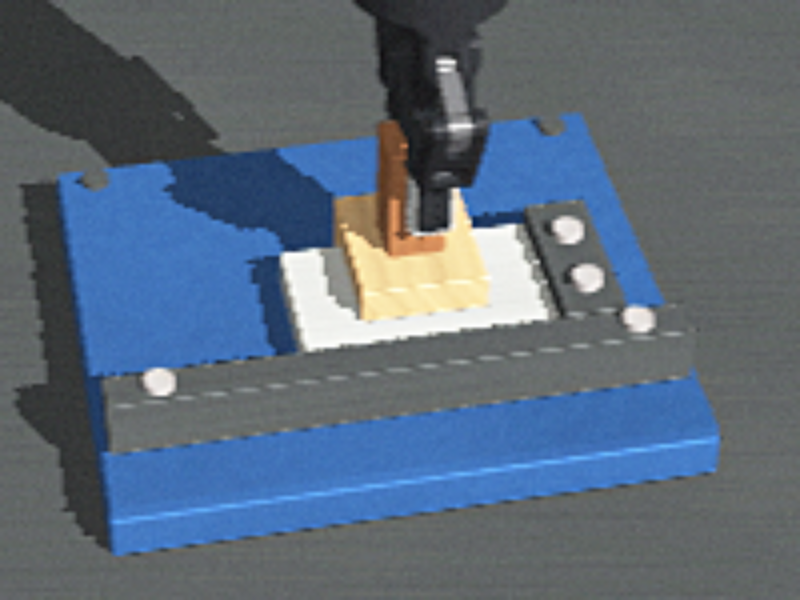

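The blank is flush at the fence and stop, with the sole on its top and the heel behind its near edge. The push is about 13 N toward the fence and about 10 N down, and it is steady, so I'm handing the job in.

```bash
python3 -c "
from plant import robot
print(robot.job_done())"
```

```text
the job is handed in; nothing more can be done
None
```

I handed the job in at about 18 s: the blank is home against the fence and the stop, and the push block is still held, pressing about 13 N toward the fence and about 10 N down; the job_done call gave no verdict.

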